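# Roll the vial clamp's knurled wheel to the gauge mark

### The arm

A 6-joint arm with a two-finger parallel gripper is mounted at the origin on the work surface. World frame = base frame: x ahead of the robot, y to its left, z up, the work surface at z = 0. Lengths are in m, angles in rad, forces in N, time in s.
With the tool pointing down it reaches from about 0.35 to 0.775 m from the base axis. Payload 5.5 kg.
Tool frame: the origin (TCP) lies between the finger pads; the fingertips stand 8 mm ahead of it and the grasp point (between the pads) lies 11 mm behind it; z points along the fingers, y is the direction in which the jaws open and shut (so a half turn about z gives the same grasp; the last joint's range is limited). The gripper opens to 85 mm and grips with 20 to 120 N. Pads are 22 mm wide; open, the fingers measure 114 mm over their backs; the gripper's body (76 mm by 85 mm) begins 54 mm behind the grasp point. The pads swing forward as they close: fully open they stand 13 mm farther back than shut.
Start: joints at [1.18, 0.313, 0.046, 1.304, 0, 1.431], TCP at [0.143, 0.557, 0.239] pointing down, gripper open.
Joint ranges: [-2.76, 2.76], [-0.86, 1.69], [-1.03, 1.26], [-2.2, 2.34], [-1.47, 1.5], [-3.14, 3.14]. Speed limits (rad/s): [2.57, 2.57, 3.14, 3.14, 3.14, 3.14].

### API

Orientations are given as a unit quaternion [w, x, y, z].
In Python, from bench import robot gives the robot as it stands.
- The arm moves only by the tool jog_arm, never from a script. Its arguments are lists of equal length, an entry for each row: "dr": the turn, a rotation vector about the tool's x, y, z in rad, a list of three; "delta_pos": the shift along the tool's x, y, z in mm, a list of three; "hand": the opening, from 0 (shut) to 1 (fully open). In form: {"dr": [[ax, ay, az], ...], "delta_pos": [[x, y, z], ...], "hand": [hand, ...]}. A call has 1 to 5 rows; each row is the pose to reach, as a shift and turn from the pose commanded when the call began, along the tool's axes at that moment; what a row does not reach only later rows make up. A row lasts 1/12 s, in which the tool goes at most 41.7 mm and 7.16 degrees, less where a joint would pass 70% of its speed; a pose out of reach is approached as far as the arm can. A call with a gripper value outside its range is refused whole. The fingers move at their own pace and stop on an object; "grip_force" is the grip in N (left out, the last holds). Time passes only in rows, so rows that repeat a pose let the fingers close. It gives the time, the measured TCP pose, the force and the opening at its end, in the units of the state.
- robot.get_state(): the state, without advancing time (a new reading comes with each control period).
- robot.read_camera(name): name is "side" or "top" or "wrist"; returns (picture, depth): 400x640x3 uint8, red, green, blue; 400x640 float32, m along the optical axis (not along the pixel's ray), 0 where there is no reading.
- robot.camera_info(name): a dict with "intrinsics" (3x3 intrinsics, pixels), "origin" and "orientation" of the camera in the world. Camera axes: x right, y down, z forward; pixel columns grow to the right and rows downward; lengths in m; the calibration is good to about 2 mm. A picture is of the moment at which its call begins: read the wrist's pose just before it. camera_info takes no time and is no camera call; for the wrist camera it gives the pose at the moment of the call.
- robot.hand_in(): hands the job in, once; it reports no verdict.
The state is a dict: "clock": time; "joints": joint angles; "joint_vel": joint speeds; "effort": joint torques, N m; "position": TCP position; "tcp_rot": TCP orientation; "force": force on the tool from outside, world axes, zero at the start; "wrist_torque": the same for the moment, N m; "width": opening from 0.0 (shut) to 1.0 (fully open).
Only numpy, scipy, OpenCV 4.12 (cv2) and the standard library are available. Lean on these libraries where they do the work, as an engineer would, in place of code of your own. Each camera call takes 0.05 s, during which the arm holds its last target.

### The job

Set the vial clamp for the vial that stands in it: roll its knurled brass wheel under a fingertip, pressing lightly and stroking it, until the jaw has closed so far that its black pointer stands on the red gauge band, then take the hand away. Move the jaw only by the wheel: do not push the jaw or shift the red gauge. Pick nothing up, and leave the vial and the other glassware standing where they are.

Things in the scene. Friction and masses are not known exactly. Their poses are not given: they have to be found in the camera images.
- clamp: the vial clamp, fixed to the bench: blue bed 100 mm (x) by 300 mm (y), 20 mm thick; origin at the centre of its underside, z up. Along its y: grey wheel housing (y -123 to -53 mm, top 62 mm above the bench), moving jaw, fixed jaw (face at y = +105 mm; both jaws reach 66 mm above the bench). The moving jaw closes towards +y. A white scale with pointer and red gauge runs along the +x side
- wheel: knurled brass wheel, 50 mm diameter, 20 mm wide, one white rib; origin on its axle, level along the clamp's x, at clamp x = -12, y = -88 mm, 55 mm above the bench; its top 18 mm stand out of the housing. Rolling its top towards the clamp's +y closes the jaw: 25 mm of stroke along the rim moves the jaw 10 mm (1 rad). It stays where it is left; turning takes 1 to 1.5 N at the rim
- wheel_top (a point): highest point of the wheel's rim, mid-width, 80 mm above the bench; axes as the clamp's; fixed, it does not turn with the wheel. The wheel does not give way downwards: a fingertip touching its top with 3 to 10 N has grip enough to roll it; the first 2 mm or so of each stroke are lost to give in the contact
- jaw: the moving aluminium jaw with a black rubber face, 60 by 26 mm, 46 mm tall on the bed; origin at the bottom of its closing face; axes as the clamp's. It slides along the clamp's y, geared to the wheel, 50 mm from fully open (75 mm gap) to its closed stop (25 mm gap), which lies beyond the red band
- jaw_pointer (a point): the tip of the jaw's black pointer, a blade 3 mm wide that reaches over the white scale strip; axes as the clamp's
- gauge_mark (a point): middle of the near end of the red gauge band, beside the pointer's path; the band is 8 mm wide along the clamp's y, on a black clip locked on the bed; axes as the clamp's. The pointer is on the band when the two points differ by less than 4 mm along the clamp's y
- vial_center (a point): centre (half-way up) of the loose amber vial with a white cap, 23 mm in diameter, 63 mm tall, standing upright on the bed close to the fixed jaw, clear of the moving jaw's whole travel
- beaker: an open glass beaker, 64 mm wide, 75 mm tall, standing close beside the clamp; origin at the centre of its underside
- stopper: a dark rubber stopper, 32 mm wide, 26 mm tall, close beside the clamp; origin at the centre of its underside
- amber_bottle: a brown bottle, 72 mm wide, 160 mm tall; origin at the centre of its underside
- green_bottle: a green glass bottle, 72 mm wide, 150 mm tall; origin at the centre of its underside
- flask: a conical glass flask with a cork, 80 mm wide, 126 mm tall; origin at the centre of its underside
- bulb: a red-brown pipette bulb standing upright, 54 mm wide, 90 mm tall; origin at the centre of its underside

How it is judged:
On the way:
1. the jaw is being closed by a finger on the wheel (contact force between the fingers and wheel above 0.5 N and distance of jaw_pointer from where it was at the start of the episode above 0.006 m), for 0.05 s.
At the end, for the whole second after the job is handed in: the tip of the jaw's pointer is on the red band (within 4 mm of its middle along the clamp), the jaw at rest, the gauge not shifted (2 mm), the vial within 10 mm and the other glassware within 25 mm of where they stood (y of jaw_pointer in the frame of gauge_mark between -0.004 and 0.004 m and linear speed of jaw below 0.003 m/s and distance of gauge_mark from where it was at the start of the episode below 0.002 m and distance of vial_center from where it was at the start of the episode below 0.01 m and distance of each of beaker, stopper, amber_bottle, green_bottle, flask, bulb from where it was at the start of the episode below 0.025 m); the robot touches nothing.
It fails at once if the jaw is pushed directly instead of by the wheel (contact force between any of the fingers, the arm and jaw above 2 N).
It fails at once if the red gauge is shifted (distance of gauge_mark from where it was at the start of the episode above 0.002 m).
It fails at once if the vial is moved, tipped or lifted (distance of vial_center from where it was at the start of the episode above 0.01 m or angle between vial_center's own z axis and vertical above 0.25 rad).
It fails at once if other glassware is displaced, tipped or lifted (distance of any of beaker, stopper, amber_bottle, green_bottle, flask, bulb from where it was at the start of the episode above 0.025 m or angle between any of beaker, stopper, amber_bottle, green_bottle, flask, bulb's own z axis and vertical above 0.3 rad).
It also fails if it takes over 45 s, if anything falls off the work surface, if the arm or the gripper's body presses on something with over 40 N, if the wrist force passes 120 N, or if a joint passes its speed limit or range.

## Working session

There is one attempt and no reset: what is moved stays moved. The work goes in short steps, Python scripts to look and compute and a tool call to move; the robot and the scene stay as the last step left them, time stands still between calls to the robot, and variables do not carry over. Pictures are saved under pics/ and viewed, and the job is handed in when it is done.

Besides the shell and the picture viewer there is one more tool, called after "Emit:" as a command line: name --argument value ..., lists and objects as JSON in quotes. jog_arm: Moves the arm, as the interface text tells. Its arguments: {"type":"object","properties":{"dr":{"type":"array","items":{"type":"array","items":{"type":"number"}}},"delta_pos":{"type":"array","items":{"type":"array","items":{"type":"number"}}},"hand":{"type":"array","items":{"type":"number"}},"grip_force":{"type":"number"}},"required":["dr","delta_pos","hand"]}

```bash
ls; mkdir -p pics; python3 - <<'E'
from bench import robot
import cv2,numpy as np
print(robot.get_state())
for n in ("side","top"):
    p,d=robot.read_camera(n); np.savez('pics/%s0.npz'%n,p=p,d=d)
    cv2.imwrite('pics/%s0.png'%n,p[:,:,::-1]); print(n,robot.camera_info(n))
E
```

```text
pics
{'clock': 0.0, 'joints': array([ 1.18040667e+00,  3.14029115e-01,  4.49988629e-02,  1.30358073e+00,
       -2.21818551e-05,  1.43124799e+00]), 'joint_vel': array([ 3.94293400e-04, -9.87894453e-04,  1.94871172e-03, -4.38268665e-04,
        2.33243382e-03,  1.42476623e-05]), 'effort': array([ 1.09809882e-04, -4.80629933e+01,  2.98532456e+01,  1.94755162e-02,
        5.30043815e-05,  1.16095016e-06]), 'position': array([0.14252859, 0.55656038, 0.23840064]), 'tcp_rot': array([-2.26906129e-04,  1.25092038e-01,  9.92144727e-01, -8.78565531e-04]), 'force': array([-0.36904119, -0.3162624 ,  0.28259793]), 'wrist_torque': array([ 0.00350963,  0.01493006, -0.05470131]), 'width': 1.0027240347096056}
side {'intrinsics': array([[415.11695773,   0.        , 317.3623717 ],
       [  0.        , 415.11695773, 202.57959189],
       [  0.        ,   0.        ,   1.        ]]), 'origin': array([ 0.40162604, -0.702801  ,  0.87820846]), 'orientation': array([-0.35614149,  0.92984768, -0.08200178,  0.04268779])}
top {'intrinsics': array([[415.42697024,   0.        , 331.01339429],
       [  0.        , 415.42697024, 201.27563447],
       [  0.        ,   0.        ,   1.        ]]), 'origin': array([0.41831734, 0.0115845 , 1.13329182]), 'orientation': array([-0.04204767,  0.71529863, -0.69633958,  0.04112256])}
```

View pics/side0.png

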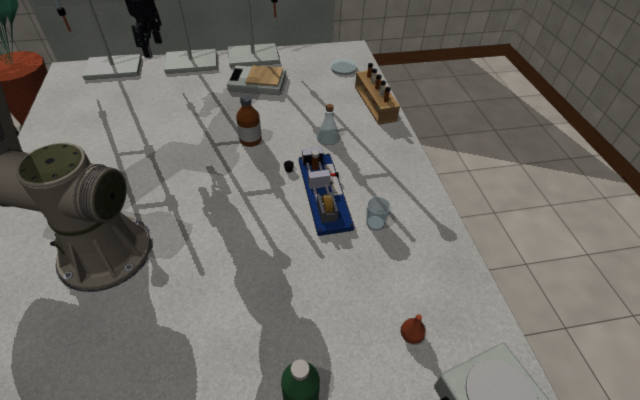

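View pics/top0.png

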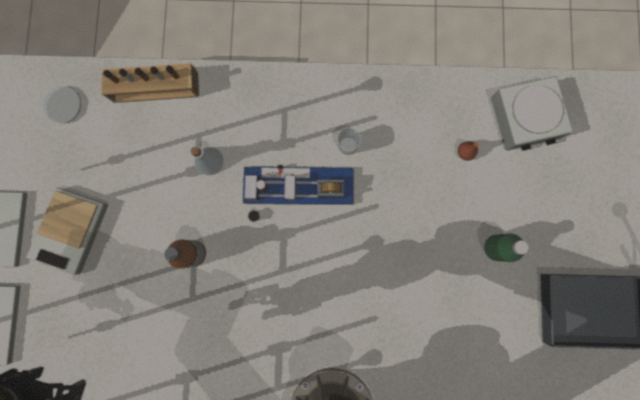

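Top view: the clamp is at about px (243–354, 167–204), with the wheel at (331,187), jaw at (290,187) and red gauge near (280,169). Clamp +y points to image left (world +y). Next I'll enlarge this area and measure.

```bash
cat > h.py <<'E'
import numpy as np,cv2
from scipy.spatial.transform import Rotation as R
def rot(q): return R.from_quat([q[1],q[2],q[3],q[0]]).as_matrix()
def ray(info,u,v,z):
    K=info['intrinsics'];d=rot(info['orientation'])@np.array([(u-K[0,2])/K[0,0],(v-K[1,2])/K[1,1],1]);o=np.array(info['origin'])
    return o+d*(z-o[2])/d[2]
def cloud(info,d):
    K=info['intrinsics'];v,u=np.mgrid[:d.shape[0],:d.shape[1]]
    P=np.stack([(u-K[0,2])/K[0,0]*d,(v-K[1,2])/K[1,1]*d,d],-1)
    return P@rot(info['orientation']).T+np.array(info['origin'])
E
python3 - <<'E'
from h import *
from bench import robot
f=np.load('pics/top0.npz');p,d=f['p'],f['d'];i=robot.camera_info('top')
C=cloud(i,d)
hsv=cv2.cvtColor(p,cv2.COLOR_RGB2HSV)
m=((hsv[...,0]>105)&(hsv[...,0]<130)&(hsv[...,1]>130)).astype(np.uint8)
m[:150]=0;m[220:]=0;m[:,:230]=0;m[:,370:]=0
pts=np.argwhere(m)[:,::-1].astype(np.float32)
r=cv2.minAreaRect(pts);print(r)
for c in cv2.boxPoints(r): print(c,ray(i,*c,0.02).round(4))
c=ray(i,*r[0],0.02);print('centre',c)
x0,y0=235,155
cv2.imwrite('pics/top_z.png',cv2.resize(p[y0:y0+60,x0:x0+130,::-1],None,fx=6,fy=6,interpolation=cv2.INTER_CUBIC))
for q in [(331,187),(290,187),(311,187),(323,187),(340,187),(251,187)]: print(q,C[q[1],q[0]].round(4))
E
```

```text
((302.0, 185.49998474121094), (97.99998474121094, 32.99999237060547), 0.0)
[253.      201.99998] [0.5423 0.2252 0.02  ]
[253.      168.99998] [0.6327 0.2296 0.02  ]
[351.      168.99998] [ 0.6399 -0.0372  0.02  ]
[351.      201.99998] [ 0.5494 -0.0391  0.02  ]
centre [0.59084714 0.09458906 0.02      ]
(331, 187) [0.5787 0.0156 0.086 ]
(290, 187) [0.5788 0.1221 0.067 ]
(311, 187) [0.5875 0.0701 0.0194]
(323, 187) [0.5805 0.0364 0.0709]
(340, 187) [ 0.583  -0.0077  0.0624]
(251, 187) [0.5761 0.2233 0.0665]
```

View pics/top_z.png

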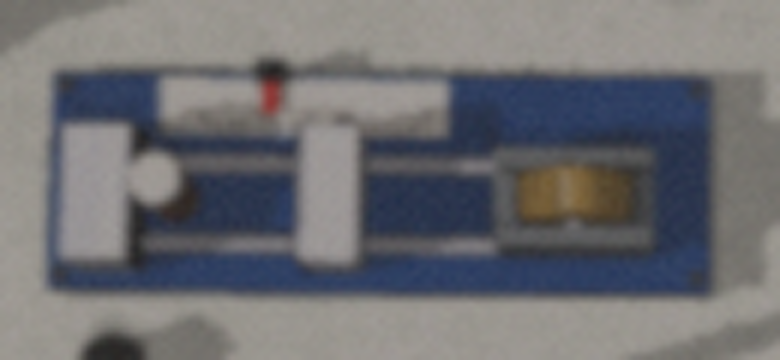

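```bash
python3 - <<'E'
from h import *
from bench import robot
i=robot.camera_info('top')
g=lambda u,v,z: ray(i,235+(u-2.5)/6,155+(v-2.5)/6,z)
TL,TR,BR,BL=[g(*c,0.02) for c in((55,72),(712,78),(710,292),(48,290))]
c=(TL+TR+BL+BR)/4; y=((TL-TR)+(BL-BR))[:2]; print('L',np.linalg.norm(TL-TR),np.linalg.norm(TL-BL),'c',c)
y/=np.linalg.norm(y); x=np.array([y[1],-y[0]]); print('y',y,'x',x, 'ang',np.arctan2(-y[0],y[1]))
np.savez('clamp.npz',c=c[:2],x=x,y=y)
w=c[:2]-12e-3*x-88e-3*y; print('wheel',w, 'seen', g(574,195,0.08))
def loc(P): q=P[:2]-c[:2]; return (q@x,q@y)
for n,a in dict(jawface=(298,195,.066),jawback=(360,195,.066),red=(272,98,.024),vial=(155,178,.083),wheel=(574,195,.08),fixed=(133,190,.066)).items(): print(n,np.round(loc(g(*a)),4))
s=robot.get_state(); Rt=rot(s['tcp_rot']); print(Rt.round(3))
t=np.array([w[0],w[1],0.2]); print('delta mm', Rt.T@(t-s['position'])*1e3)
print(robot.camera_info('wrist'))
E
```

```text
L 0.29841973743783345 0.09966477193489982 c [0.59196053 0.10514293 0.02      ]
y [-0.02071741  0.99978537] x [0.99978537 0.02071741] ang 0.020718890677577918
wheel [0.58178624 0.01691321] seen [0.57939235 0.01758154 0.08      ]
jawface [-0.013   0.0322]
jawback [-0.0128  0.0054]
red [0.0377 0.0497]
vial [-0.0086  0.0914]
wheel [-0.0144 -0.0873]
fixed [-0.0112  0.1037]
[[-0.969  0.248 -0.001]
 [ 0.248  0.969 -0.002]
 [ 0.    -0.002 -1.   ]]
delta mm [-559.45558805 -413.70315807   39.04442243]
{'intrinsics': array([[295.74546521,   0.        , 325.25767122],
       [  0.        , 295.74546521, 200.31893244],
       [  0.        ,   0.        ,   1.        ]]), 'origin': array([0.07804392, 0.57381052, 0.37245804]), 'orientation': array([0.104825  , 0.78300184, 0.60783183, 0.08037602])}
```

The sizes match the given ones (298×100 mm, fixed jaw face 104, wheel within 2 mm). Moving above the wheel now.

Emit:
jog_arm --dr '[[0,0,-0.09],[0,0,-0.18],[0,0,-0.272],[0,0,-0.272],[0,0,-0.272]]' --delta_pos '[[-32,-24,0],[-64,-48,0],[-96,-71,0],[-128,-95,0],[-160,-118,0]]' --hand '[0,0,0,0,0]' --grip_force 40

```text
clock: 0.52
position: [0.2688, 0.4013, 0.2389]
tcp_rot: [-0.0, -0.011, 1.0, -0.0]
force: [1.0, 0.2, -0.3]
width: 0.297
```

```bash
cat > d.py <<'E'
from h import *
from bench import robot
import sys
# clamp-frame goal (mm offset from wheel axle) -> tool delta
k=np.load('clamp.npz')
def loc(P): q=np.array(P[:2])-k['c']; return np.array([q@k['x'],q@k['y'],P[2]])*1e3
def show(z=None):
    s=robot.get_state();Rt=rot(s['tcp_rot'])
    print('t',s['clock'],'tcp',s['position'].round(4),'clamp mm',loc(s['position']).round(1),'F',s['force'].round(2),'w',round(s['width'],3))
    w=k['c']-12e-3*k['x']-88e-3*k['y']
    Rd=np.array([[-k['x'][0],k['y'][0],0],[-k['x'][1],k['y'][1],0],[0,0,-1]])
    print('rotvec left',R.from_matrix(Rt.T@Rd).as_rotvec().round(4))
    if z is not None: print('delta mm to z',z,(Rt.T@(np.array([*w,z])-s['position'])*1e3).round(1))
if __name__=='__main__': show(float(sys.argv[1]) if len(sys.argv)>1 else None)
E
python3 d.py 0.238
```

```text
t 0.5167 tcp [0.2688 0.4013 0.2389] clamp mm [-317.   302.8  238.9] F [ 0.99  0.25 -0.3 ] w 0.297
rotvec left [-0.0005 -0.0005  0.0016]
delta mm to z 0.238 [-304.3 -391.3    1. ]
```

Emit:
jog_arm --dr '[[0,0,0],[0,0,0],[0,0,0],[0,0,0],[0,0,0]]' --delta_pos '[[-25,-32,0],[-50,-64,0],[-75,-96,0],[-100,-128,0],[-125,-160,0]]' --hand '[0,0,0,0,0]'

```text
clock: 0.93
position: [0.3974, 0.2439, 0.2391]
tcp_rot: [-0.0, -0.011, 1.0, 0.0]
force: [-0.0, 1.2, 0.2]
width: -0.002
```

Emit:
jog_arm --dr '[[0,0,0],[0,0,0],[0,0,0],[0,0,0],[0,0,0]]' --delta_pos '[[-25,-32,0],[-50,-64,0],[-75,-96,0],[-100,-128,0],[-125,-160,0]]' --hand '[0,0,0,0,0]'

```text
clock: 1.35
position: [0.5258, 0.0865, 0.239]
tcp_rot: [-0.0, -0.01, 1.0, 0.0]
force: [1.1, 0.6, 0.7]
width: 0.004
```

```bash
python3 - <<'E'
from d import *
show(.2)
i=robot.camera_info('wrist');p,d=robot.read_camera('wrist');np.savez('pics/w1.npz',p=p,d=d,**i)
cv2.imwrite('pics/w1.png',p[:,:,::-1])
E
```

```text
t 1.35 tcp [0.5258 0.0865 0.239 ] clamp mm [-66.5 -17.3 239. ] F [1.05 0.63 0.73] w 0.004
rotvec left [ 0.0002 -0.0005  0.0001]
delta mm to z 0.2 [-54.5 -70.7  38.9]
```

View pics/w1.png

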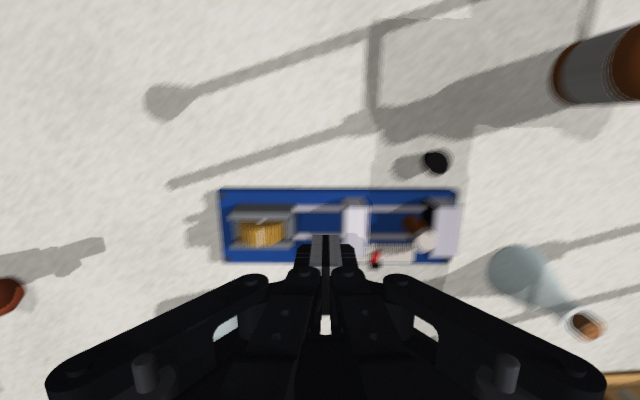

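The wrist view shows the wheel at about (260,232), the jaw at (355,220) and the red gauge at (375,258); it is slightly motion-blurred. I'll move over the wheel and lower a little for a clear view of the pointer.

Emit:
jog_arm --dr '[[0,0,0],[0,0,0],[0,0,0],[0,0,0],[0,0,0]]' --delta_pos '[[-20,-25,20],[-40,-50,40],[-54,-70,60],[-54,-70,80],[-54,-70,80]]' --hand '[0,0,0,0,0]'

```text
clock: 1.82
position: [0.5783, 0.0186, 0.1543]
tcp_rot: [-0.004, -0.009, 1.0, 0.001]
force: [-0.9, 0.4, 0.1]
width: 0.001
```

```bash
python3 - <<'E'
from d import *
show(.2)
i=robot.camera_info('wrist');p,d=robot.read_camera('wrist');np.savez('pics/w2.npz',p=p,d=d,**i)
cv2.imwrite('pics/w2.png',p[:,:,::-1])
E
```

```text
t 1.8167 tcp [0.5783 0.0186 0.1543] clamp mm [-15.5 -86.2 154.3] F [-0.94  0.43  0.1 ] w 0.001
rotvec left [ 0.0012 -0.0082 -0.0019]
delta mm to z 0.2 [ -3.1  -1.7 -45.7]
```

View pics/w2.png

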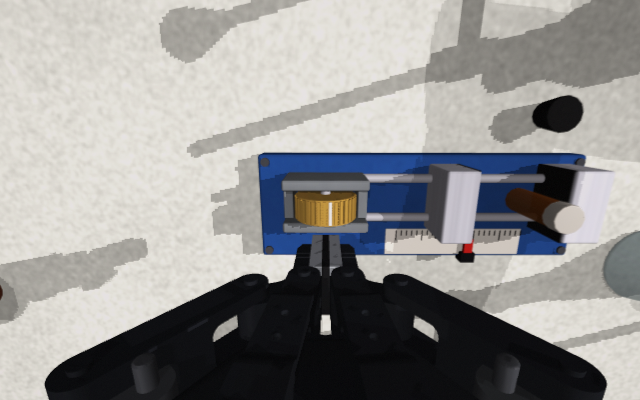

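```bash
python3 - <<'E'
import cv2
p=cv2.imread('pics/w2.png'); cv2.imwrite('pics/w2z.png',cv2.resize(p[215:270,380:530],None,fx=5,fy=5,interpolation=cv2.INTER_NEAREST))
E
```

```text
(no output)
```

View pics/w2z.png

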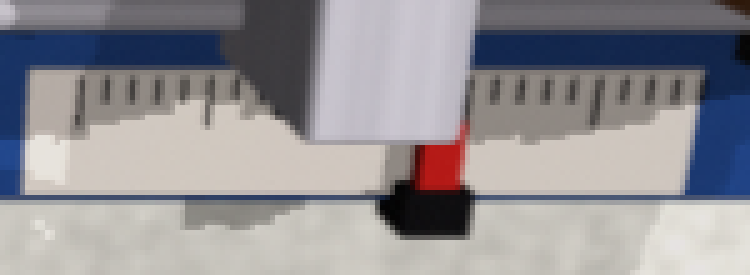

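The jaw hides the pointer from here (red band at zoomed (440,150)). I'll go to a viewpoint on the clamp's +x side to see pointer and band together.

Emit:
jog_arm --dr '[[0,0,0],[0,0,0],[0,0,0],[0,0,0],[0,0,0]]' --delta_pos '[[-10,11,-37],[-36,40,-50],[-62,70,-50],[-88,98,-50],[-112,124,-50]]' --hand '[0,0,0,0,0]'

```text
clock: 2.28
position: [0.6908, 0.1488, 0.2123]
tcp_rot: [0.002, -0.011, 1.0, 0.0]
force: [0.5, -0.9, 0.3]
width: 0.0
```

Emit:
jog_arm --dr '[[0,0,0],[0,0,0]]' --delta_pos '[[0,0,0],[0,0,0]]' --hand '[0,0]'

```text
clock: 2.45
position: [0.69, 0.1487, 0.2094]
tcp_rot: [-0.0, -0.013, 1.0, 0.0]
force: [-1.3, -0.8, 0.6]
width: 0.005
```

```bash
python3 - <<'E'
from d import *
show(.2)
i=robot.camera_info('wrist');p,d=robot.read_camera('wrist');np.savez('pics/w3.npz',p=p,d=d,**i)
cv2.imwrite('pics/w3.png',p[:,:,::-1])
E
```

```text
t 2.45 tcp [0.69   0.1487 0.2094] clamp mm [ 99.   41.6 209.4] F [-1.29 -0.8   0.63] w 0.005
rotvec left [ 0.     -0.0001  0.0045]
delta mm to z 0.2 [ 111.6 -129.1    9.4]
```

View pics/w3.png

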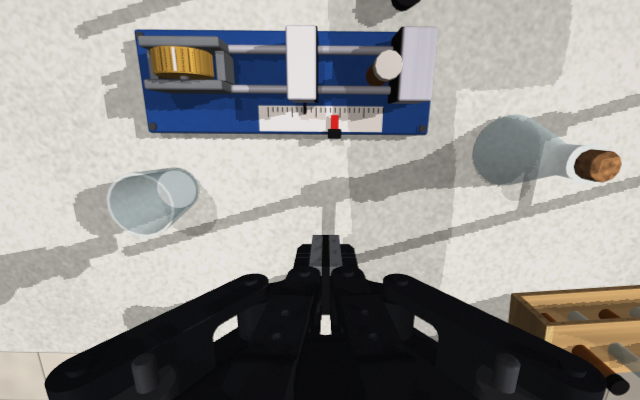

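The pointer is now visible at about (305,109), with the red band at (335,122).

```bash
python3 - <<'E'
from d import *
f=np.load('pics/w3.npz');p=f['p']
cv2.imwrite('pics/w3z.png',cv2.resize(p[90:145,250:400,::-1],None,fx=5,fy=5,interpolation=cv2.INTER_NEAREST))
i={k_:f[k_] for k_ in('intrinsics','origin','orientation')}
C=cloud(i,f['d'])
for q in [(305,108),(305,112),(335,118),(335,124),(280,125),(335,130),(300,60)]: print(q,loc(C[q[1],q[0]]).round(1),p[q[1],q[0]])
E
```

```text
(305, 108) [20.4 20.9 24.2] [12 13 13]
(305, 112) [24.4 20.9 24.4] [35 32 34]
(335, 118) [30.2 51.9 26.5] [213  36  32]
(335, 124) [36.3 52.1 25. ] [214  36  32]
(280, 125) [37.6 -6.2 19.2] [230 227 225]
(335, 130) [42.2 52.  28.3] [22 21 23]
(300, 60) [-17.4  20.   66.6] [229 226 226]
```

View pics/w3z.png

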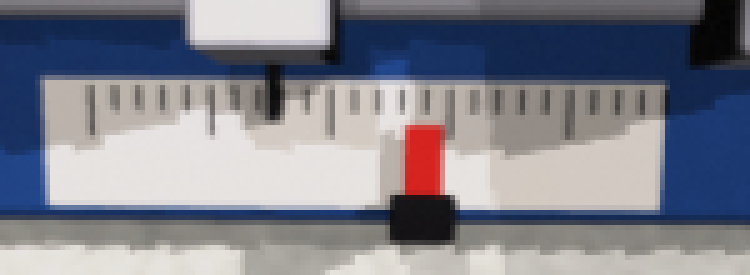

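Pointer-to-band distance is 152 zoomed px = 30.4 px, which is about 31.5 mm (5 mm ticks at 24 px agree with the depth reading). That needs roughly 78 mm of rim stroke. I'm going to the start of the first stroke, 10 mm on the −y side of the wheel top.

Emit:
jog_arm --dr '[[0,0,0],[0,0,0],[0,0,0.003],[0,0,0.003],[0,0,0.003]]' --delta_pos '[[22,-28,10],[45,-56,20],[67,-84,40],[90,-112,60],[112,-139,80]]' --hand '[0,0,0,0,0]'

```text
clock: 2.92
position: [0.5785, 0.0029, 0.1304]
tcp_rot: [0.001, -0.009, 1.0, -0.0]
force: [0.4, -1.6, -0.6]
width: -0.001
```

Emit:
jog_arm --dr '[[0,0,0],[0,0,0],[0,0,0],[0,0,0]]' --delta_pos '[[0,0,15],[0,0,24],[0,0,24],[0,0,24]]' --hand '[0,0,0,0]'

```text
clock: 3.25
position: [0.5813, 0.0046, 0.1065]
tcp_rot: [0.001, -0.009, 1.0, 0.0]
force: [0.7, -0.6, 0.2]
width: -0.004
```

```bash
python3 - <<'E'
from d import *
show(.088)
i=robot.camera_info('side');p,d=robot.read_camera('side')
cv2.imwrite('pics/s4.png',cv2.resize(p[110:250,270:410,::-1],None,fx=4,fy=4))
E
```

```text
t 3.25 tcp [0.5813 0.0046 0.1065] clamp mm [ -12.7 -100.3  106.5] F [ 0.69 -0.62  0.21] w -0.004
rotvec left [ 0.      0.0015 -0.0025]
delta mm to z 0.088 [-0.7 12.3 18.5]
```

View pics/s4.png

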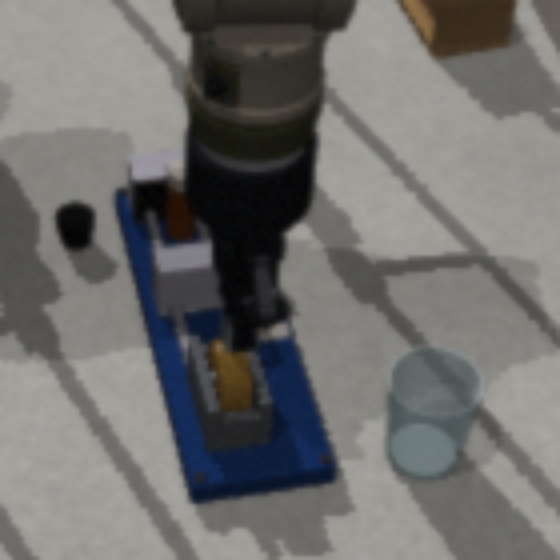

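Emit:
jog_arm --dr '[[0,0,0],[0,0,0],[0,0,0]]' --delta_pos '[[0,3,10],[0,3,16],[0,3,16]]' --hand '[0,0,0]'

```text
clock: 3.55
position: [0.5804, 0.0084, 0.0879]
tcp_rot: [-0.001, -0.01, 1.0, 0.0]
force: [-0.3, 0.7, -0.2]
width: 0.002
```

Emit:
jog_arm --dr '[[0,0,0],[0,0,0]]' --delta_pos '[[0,0,2],[0,0,2]]' --hand '[0,0]'

```text
clock: 3.72
position: [0.5807, 0.0078, 0.0876]
tcp_rot: [-0.0, -0.009, 1.0, -0.0]
force: [-2.2, -0.9, 3.0]
width: 0.003
```

Emit:
jog_arm --dr '[[0,0,0],[0,0,0]]' --delta_pos '[[0,0,1],[0,0,1]]' --hand '[0,0]'

```text
clock: 3.88
position: [0.5807, 0.0075, 0.0873]
tcp_rot: [-0.0, -0.009, 1.0, -0.0]
force: [-3.2, -0.3, 7.0]
width: -0.001
```

Contact reads 7 N at TCP z 87.3 mm, as expected for a flat tip on the 80 mm rim. First stroke, 16 mm.

Emit:
jog_arm --dr '[[0,0,0],[0,0,0],[0,0,0],[0,0,0],[0,0,0]]' --delta_pos '[[0,3,0],[0,6,0],[0,9,0],[0,12,0],[0,12,0]]' --hand '[0,0,0,0,0]'

```text
clock: 4.3
position: [0.5806, 0.0198, 0.0879]
tcp_rot: [0.0, -0.009, 1.0, -0.0]
force: [-5.3, -0.9, 10.9]
width: 0.001
```

```bash
python3 - <<'E'
from d import *
show(.088)
i=robot.camera_info('wrist');p,d=robot.read_camera('wrist');np.savez('pics/w5.npz',p=p,d=d,**i)
cv2.imwrite('pics/w5.png',p[:,:,::-1])
E
```

```text
t 4.3 tcp [0.5806 0.0198 0.0879] clamp mm [-13.2 -85.1  87.9] F [-5.35 -0.92 10.88] w 0.001
rotvec left [-0.0007  0.0005 -0.002 ]
delta mm to z 0.088 [-1.2 -2.9 -0.1]
```

View pics/w5.png

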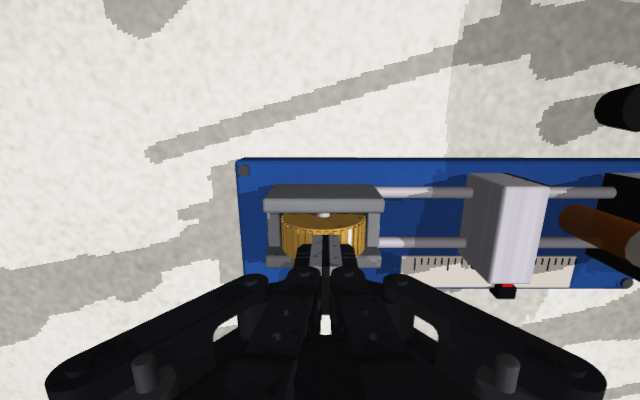

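The fingertip rests on the wheel at (325,245) and the jaw seems to have advanced. Measuring the jaw from depth.

```bash
cat > jaw.py <<'E'
from d import *
def jaw(n):
    f=np.load(n);i={a:f[a] for a in('intrinsics','origin','orientation')}
    C=cloud(i,f['d'])-np.array([*k['c'],0]); X=C[...,:2]@k['x']*1e3;Y=C[...,:2]@k['y']*1e3;Z=C[...,2]*1e3
    m=(Z>62)&(Z<71)&(X>-35)&(X<12)&(Y>-15)&(Y<78)&(f['d']>0)
    print(n,m.sum(),'Y lo/hi',np.percentile(Y[m],[1,50,99]).round(1),'z',np.median(Z[m]).round(1))
if __name__=='__main__':
    for n in sys.argv[1:]: jaw(n)
E
python3 jaw.py pics/w2.npz pics/w3.npz pics/w5.npz
```

```text
pics/w2.npz 1891 Y lo/hi [ 7.6 19.7 32.8] z 65.3
pics/w3.npz 1786 Y lo/hi [ 8.1 21.2 34.4] z 65.3
pics/w5.npz 3594 Y lo/hi [11.9 23.7 37.2] z 65.3
```

The jaw moved about 4 mm for the 12 mm stroke, matching the gearing. Continuing with slightly less press.

Emit:
jog_arm --dr '[[0,0,0],[0,0,0],[0,0,0],[0,0,0]]' --delta_pos '[[0,2,-0.8],[0,5,-0.8],[0,8,-0.8],[0,8,-0.8]]' --hand '[0,0,0,0]'

```text
clock: 4.68
position: [0.5809, 0.0281, 0.0876]
tcp_rot: [0.0, -0.009, 1.0, 0.0]
force: [-2.1, 0.8, 6.0]
width: -0.0
```

Emit:
jog_arm --dr '[[0,0,0],[0,0,0],[0,0,0],[0,0,0],[0,0,0]]' --delta_pos '[[0,0,-10],[0,-12,-10],[0,-22,-10],[0,-22,-2],[0,-22,-2]]' --hand '[0,0,0,0,0]'

```text
clock: 5.1
position: [0.5802, 0.0045, 0.0874]
tcp_rot: [-0.001, -0.008, 1.0, 0.0]
force: [0.1, 0.3, -0.2]
width: -0.001
```

```bash
python3 - <<'E'
from d import *
show(.088)
i=robot.camera_info('wrist');p,d=robot.read_camera('wrist');np.savez('pics/w6.npz',p=p,d=d,**i)
cv2.imwrite('pics/w6.png',p[:,:,::-1])
E
python3 jaw.py pics/w6.npz
```

```text
t 5.1 tcp [0.5802 0.0045 0.0874] clamp mm [ -13.9 -100.4   87.4] F [ 0.13  0.33 -0.25] w -0.001
rotvec left [ 0.0005 -0.0019 -0.0044]
delta mm to z 0.088 [-1.8 12.4 -0.6]
pics/w6.npz 3659 Y lo/hi [14.5 26.2 40. ] z 65.3
```

Emit:
jog_arm --dr '[[0,0,0],[0,0,0],[0,0,0]]' --delta_pos '[[0,2,1.5],[0,2,2],[0,2,2]]' --hand '[0,0,0]'

```text
clock: 5.4
position: [0.5804, 0.0073, 0.0874]
tcp_rot: [-0.0, -0.009, 1.0, -0.001]
force: [-2.5, -2.3, 4.3]
width: 0.0
```

Emit:
jog_arm --dr '[[0,0,0],[0,0,0],[0,0,0],[0,0,0],[0,0,0]]' --delta_pos '[[0,3,0],[0,6,0],[0,9,0],[0,12,0],[0,12,0]]' --hand '[0,0,0,0,0]'

```text
clock: 5.82
position: [0.5802, 0.0203, 0.0879]
tcp_rot: [-0.0, -0.009, 1.0, -0.0]
force: [-3.9, 0.2, 8.6]
width: -0.005
```

Emit:
jog_arm --dr '[[0,0,0],[0,0,0],[0,0,0],[0,0,0],[0,0,0]]' --delta_pos '[[0,2,-0.3],[0,4,-0.3],[0,7,-0.3],[0,9,-0.3],[0,9,-0.3]]' --hand '[0,0,0,0,0]'

```text
clock: 6.23
position: [0.5802, 0.0293, 0.0874]
tcp_rot: [-0.0, -0.01, 1.0, 0.0]
force: [-2.6, 0.1, 4.6]
width: 0.002
```

Emit:
jog_arm --dr '[[0,0,0],[0,0,0],[0,0,0],[0,0,0],[0,0,0]]' --delta_pos '[[0,0,-10],[0,-12,-10],[0,-22,-10],[0,-22,-2],[0,-22,-2]]' --hand '[0,0,0,0,0]'

```text
clock: 6.65
position: [0.5803, 0.0055, 0.0878]
tcp_rot: [-0.001, -0.008, 1.0, 0.0]
force: [-0.2, -0.7, -0.9]
width: 0.0
```

```bash
python3 - <<'E'
from d import *
show(.088)
i=robot.camera_info('wrist');p,d=robot.read_camera('wrist');np.savez('pics/w7.npz',p=p,d=d,**i)
cv2.imwrite('pics/w7.png',p[:,:,::-1])
E
python3 jaw.py pics/w7.npz
```

```text
t 6.65 tcp [0.5803 0.0055 0.0878] clamp mm [-13.7 -99.4  87.8] F [-0.18 -0.72 -0.93] w 0.0
rotvec left [ 0.0005 -0.0015 -0.0045]
delta mm to z 0.088 [-1.7 11.4 -0.2]
pics/w7.npz 3646 Y lo/hi [23.8 35.4 49.4] z 65.3
```

That cycle moved the jaw about 9 mm, so the total is about 16 mm and about 15 mm remain. Repeating the same cycle.

Emit:
jog_arm --dr '[[0,0,0],[0,0,0],[0,0,0]]' --delta_pos '[[0,1,1.5],[0,1,2],[0,1,2]]' --hand '[0,0,0]'

```text
clock: 6.95
position: [0.5806, 0.0074, 0.0875]
tcp_rot: [-0.0, -0.009, 1.0, -0.0]
force: [-2.7, -1.3, 2.0]
width: 0.0
```

Emit:
jog_arm --dr '[[0,0,0],[0,0,0],[0,0,0],[0,0,0],[0,0,0]]' --delta_pos '[[0,3,0],[0,6,0],[0,9,0],[0,12,0],[0,12,0]]' --hand '[0,0,0,0,0]'

```text
clock: 7.37
position: [0.5804, 0.0205, 0.0879]
tcp_rot: [-0.0, -0.01, 1.0, 0.0]
force: [-2.6, -0.5, 5.7]
width: 0.002
```

Emit:
jog_arm --dr '[[0,0,0],[0,0,0],[0,0,0],[0,0,0],[0,0,0]]' --delta_pos '[[0,2,-0.3],[0,4,-0.3],[0,7,-0.3],[0,9,-0.3],[0,9,-0.3]]' --hand '[0,0,0,0,0]'

```text
clock: 7.78
position: [0.5808, 0.0294, 0.0875]
tcp_rot: [0.0, -0.009, 1.0, 0.0]
force: [-0.4, 0.4, 1.7]
width: -0.001
```

Emit:
jog_arm --dr '[[0,0,0],[0,0,0],[0,0,0],[0,0,0],[0,0,0]]' --delta_pos '[[0,0,-10],[0,-12,-10],[0,-22,-10],[0,-22,-2],[0,-22,-2]]' --hand '[0,0,0,0,0]'

```text
clock: 8.2
position: [0.5802, 0.0055, 0.0882]
tcp_rot: [-0.001, -0.008, 1.0, 0.0]
force: [-0.3, 0.8, 0.2]
width: -0.002
```

```bash
python3 - <<'E'
from d import *
show(.088)
i=robot.camera_info('wrist');p,d=robot.read_camera('wrist');np.savez('pics/w8.npz',p=p,d=d,**i)
cv2.imwrite('pics/w8.png',p[:,:,::-1])
E
python3 jaw.py pics/w8.npz
```

```text
t 8.2 tcp [0.5802 0.0055 0.0882] clamp mm [-13.8 -99.4  88.2] F [-0.25  0.81  0.16] w -0.002
rotvec left [ 0.0005 -0.0016 -0.0046]
delta mm to z 0.088 [-1.8 11.4  0.2]
pics/w8.npz 3652 Y lo/hi [31.9 43.5 57.6] z 65.3
```

View pics/w8.png

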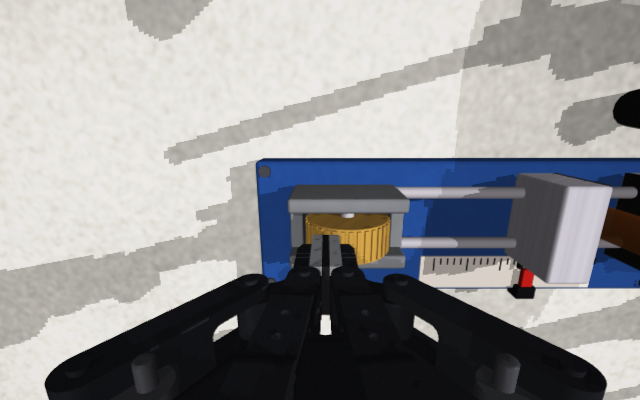

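Total is about 24 mm, with about 7.5 mm left (roughly 18.5 mm of rim plus contact give). I'll do one more stroke with slightly more press.

Emit:
jog_arm --dr '[[0,0,0],[0,0,0],[0,0,0]]' --delta_pos '[[0,1,2],[0,1,2.7],[0,1,2.7]]' --hand '[0,0,0]'

```text
clock: 8.5
position: [0.5806, 0.0072, 0.0874]
tcp_rot: [-0.0, -0.009, 1.0, -0.001]
force: [-1.3, -2.0, 4.9]
width: 0.0
```

Emit:
jog_arm --dr '[[0,0,0],[0,0,0],[0,0,0],[0,0,0],[0,0,0]]' --delta_pos '[[0,3,0],[0,6,0],[0,9,0],[0,12,0],[0,12,0]]' --hand '[0,0,0,0,0]'

```text
clock: 8.92
position: [0.5804, 0.0202, 0.0879]
tcp_rot: [0.0, -0.009, 1.0, -0.0]
force: [-3.1, -0.9, 7.6]
width: -0.0
```

Emit:
jog_arm --dr '[[0,0,0],[0,0,0],[0,0,0],[0,0,0],[0,0,0]]' --delta_pos '[[0,2,-0.2],[0,4,-0.2],[0,6,-0.2],[0,7.5,-0.2],[0,7.5,-0.2]]' --hand '[0,0,0,0,0]'

```text
clock: 9.33
position: [0.5803, 0.0276, 0.0876]
tcp_rot: [0.0, -0.009, 1.0, 0.0]
force: [-3.1, -0.7, 5.8]
width: 0.001
```

Emit:
jog_arm --dr '[[0,0,0],[0,0,0],[0,0,0],[0,0,0],[0,0,0]]' --delta_pos '[[0,0,-20],[0,0,-50],[0,0,-80],[0,0,-110],[0,0,-120]]' --hand '[0,0,0,0,0]'

```text
clock: 9.75
position: [0.5826, 0.0273, 0.2116]
tcp_rot: [0.003, -0.009, 1.0, -0.0]
force: [0.5, 0.1, 0.8]
width: 0.0
```

```bash
python3 d.py .21
```

```text
t 9.75 tcp [0.5826 0.0273 0.2116] clamp mm [-11.  -77.6 211.6] F [0.53 0.08 0.8 ] w 0.0
rotvec left [-0.0002  0.0065 -0.0021]
delta mm to z 0.21 [  1.  -10.4   1.6]
```

Going to the checking viewpoint.

Emit:
jog_arm --dr '[[0,0,0],[0,0,0],[0,0,0],[0,0,0],[0,0,0]]' --delta_pos '[[-27,30,0],[-54,60,0],[-81,90,0],[-108,120,0],[-108,132,0]]' --hand '[0,0,0,0,0]'

```text
clock: 10.17
position: [0.6894, 0.165, 0.2033]
tcp_rot: [-0.0, -0.01, 1.0, 0.001]
force: [-0.9, 0.0, -0.8]
width: 0.006
```

Emit:
jog_arm --dr '[[0,0,0],[0,0,0],[0,0,0]]' --delta_pos '[[0,0,0],[0,0,0],[0,0,0]]' --hand '[0,0,0]'

```text
clock: 10.42
position: [0.6853, 0.1604, 0.2069]
tcp_rot: [-0.001, -0.009, 1.0, -0.0]
force: [-0.9, -0.4, 0.9]
width: 0.004
```

```bash
python3 - <<'E'
from d import *
show(.2)
i=robot.camera_info('wrist');p,d=robot.read_camera('wrist');np.savez('pics/w9.npz',p=p,d=d,**i)
cv2.imwrite('pics/w9.png',p[:,:,::-1])
cv2.imwrite('pics/w9z.png',cv2.resize(p[80:150,240:400,::-1],None,fx=5,fy=5,interpolation=cv2.INTER_NEAREST))
t,_=robot.read_camera('top');cv2.imwrite('pics/top9.png',t[:,:,::-1])
E
python3 jaw.py pics/w9.npz
```

```text
t 10.4167 tcp [0.6853 0.1604 0.2069] clamp mm [ 94.5  53.3 206.9] F [-0.88 -0.44  0.86] w 0.004
rotvec left [-0.0004 -0.0011 -0.0027]
delta mm to z 0.2 [ 106.1 -141.6    7. ]
pics/w9.npz 1761 Y lo/hi [41.2 53.9 67. ] z 65.3
```

View pics/w9z.png

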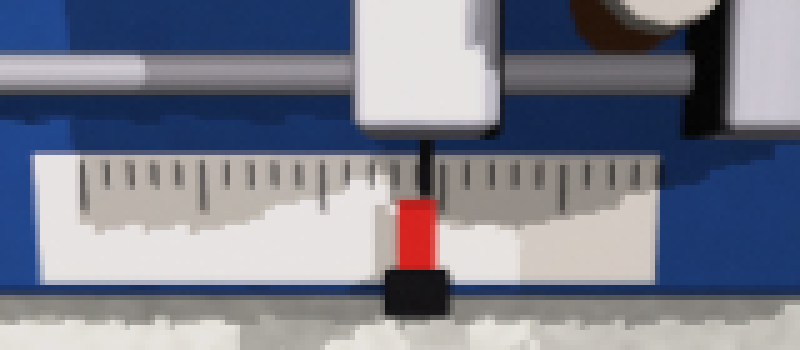

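View pics/w9.png

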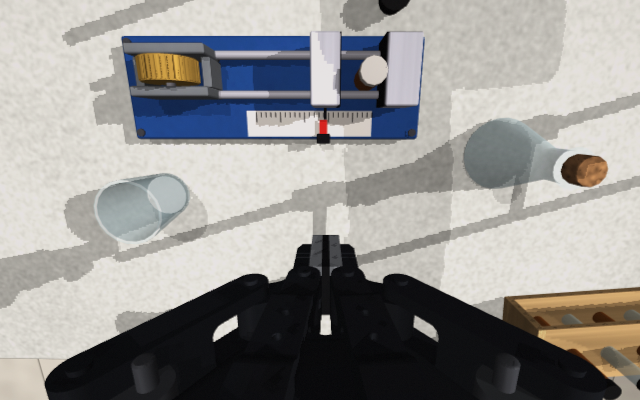

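The pointer (zoomed px 425) stands over the red band (398–437, middle 417), about 1.7 mm past the middle. The depth estimate gives about 1.2 mm, so both are inside 4 mm. A last comparison of the surroundings, then hand in.

```bash
python3 - <<'E'
from d import *
a=cv2.imread('pics/top0.png');b=cv2.imread('pics/top9.png')
for n,(u,v) in dict(stopper=(254,216),amber=(182,253),green=(507,248),bulb=(467,150),beaker=(348,140),flask=(206,157)).items():
    t=a[v-16:v+16,u-16:u+16]; s=b[v-30:v+30,u-30:u+30]; r=cv2.minMaxLoc(cv2.matchTemplate(s,t,cv2.TM_CCOEFF_NORMED)); print(n,round(r[1],2),r[3][0]-14,r[3][1]-14)
W=[]
for n in('w3','w9'):
    f=np.load(f'pics/{n}.npz');h=cv2.cvtColor(f['p'],cv2.COLOR_RGB2HSV);m=(h[...,1]>180)&((h[...,0]<5)|(h[...,0]>175))&(f['p'][...,0]>150)
    m[:90]=0;m[140:]=0;m[:,:300]=0;m[:,360:]=0
    C=cloud({q:f[q] for q in('intrinsics','origin','orientation')},f['d'])[m];print(n,m.sum(),'gauge',loc(np.median(C,0)).round(1))
    d=f['d'];C=cloud({q:f[q] for q in('intrinsics','origin','orientation')},d)-np.array([*k['c'],0]);X=C[...,:2]@k['x'];Y=C[...,:2]@k['y'];mm=(C[...,2]>.079)&(C[...,2]<.087)&(X>-.03)&(X<.03)&(Y>.07)&(Y<.11);print('vial cap',X[mm].mean().round(4),Y[mm].mean().round(4))
print(robot.get_state()['joint_vel'].round(3)); robot.hand_in()
E
```

```text
stopper 0.25 7 -5
amber 0.42 -9 -7
green 0.94 1 0
bulb 1.0 0 0
beaker 0.99 0 0
flask 0.33 -2 11
w3 93 gauge [34.2 51.  25. ]
vial cap -0.0111 0.0932
w9 89 gauge [33.6 51.6 25. ]
vial cap -0.0111 0.0933
[-0.006 -0.007  0.005  0.003  0.003  0.002]
the job is handed in; nothing more can be done
```

View pics/top9.png

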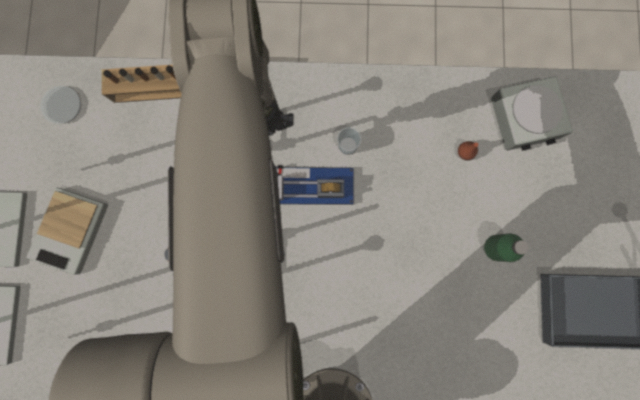

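The clamp is set and handed in at about 10.5 s. The black pointer stands on the red band, about 1.2 to 1.7 mm past its middle; the limit is 4 mm.

I rolled the wheel with the closed fingertips in four light strokes (about 2 to 11 N). This moved the jaw about 32 mm. I then lifted the hand clear.

**Last checks:**
- **Pointer:** in the last wrist image the pointer is about 1.7 mm past the middle of the band. The measured jaw travel gives about 1.2 mm.
- **Gauge and vial:** the red gauge read within 0.9 mm of its earlier position, which is about the measurement noise. The vial cap read within 0.1 mm.
- **Beaker, bulb and green bottle:** the top-view comparison shows no movement beyond 1 px (about 2 to 3 mm).
- **Not confirmed from the top:** the match failed for the stopper, amber bottle and flask because the arm hid them in the last top picture. In the last wrist picture the flask stands upright and the stopper is only partly in view. I have no final view of the amber bottle. No contact with any of the three was seen in the forces.

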